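# Swing the garnish board home on its peg and clamp it

### The arm

A 6-joint arm with a two-finger parallel gripper is mounted at the origin on the work surface. World frame = base frame: x ahead of the robot, y to its left, z up, the work surface at z = 0. Lengths are in m, angles in rad, forces in N, time in s.
With the tool pointing down it reaches from about 0.35 to 0.875 m from the base axis. Payload 4.2 kg.
Tool frame: the origin (TCP) lies midway between the tips of the shut fingers; the grasp point (between the pads) lies grip_point_offset behind it (grip_point_offset is the distance from the TCP to the grasp point, in m); z points along the fingers, y is the line along which they close (so a half turn about z gives the same grasp; the last joint's range is limited). The gripper opens to 85 mm and grips with 20 to 120 N. Pads are 22 mm wide; open, the fingers measure 114 mm over their backs; the gripper's body (76 mm by 85 mm) begins 54 mm behind the grasp point. The pads swing forward as they close: fully open they stand 13 mm farther back than shut.
Start: joints at [-1.01, 0.385, 0.008, 0, -1.194, -0.259], TCP at [0.186, -0.597, 0.231] pointing down, gripper open.
Joint ranges: [-3.14, 3.14], [-1.21, 2.06], [-1.07, 1.41], [-3.16, 2.05], [-2.99, -0.16], [-3.1, 3.1]. Speed limits (rad/s): [2.79, 2.79, 3.14, 3.14, 3.14, 3.14].

### API

Orientations are given as a unit quaternion [x, y, z, w].
In Python, from plant import sense, snapshot, get_calibration, hand_in, grip_point_offset gives the robot as it stands.
- The arm moves only by the shell command python3 -m handwheel 'ROWS'. ROWS is JSON, a list of rows, each a list of 7 numbers: the shift along the world's x, y, z in m, then the turn, a rotation vector about the world's x, y, z in degrees, then the opening, from -1 (shut) to 1 (fully open), so that 0 is half open. A call has 1 to 8 rows; each row is the pose to reach, as a shift and turn from the pose commanded when the call began; what a row does not reach only later rows make up. A row lasts 1/8 s, in which the tool goes at most 62.5 mm and 10.7 degrees, less where a joint would pass 70% of its speed; a pose out of reach is approached as far as the arm can. A call with a gripper value outside its range is refused whole. The fingers move at their own pace and stop on an object; the grip force is fixed at half the most. Time passes only in rows, so rows that repeat a pose let the fingers close. It gives the time, the measured TCP pose, the force, the opening and the grip force at its end, in the units of the state.
- sense(): the state, without advancing time (a new reading comes with each control period).
- snapshot(name): name is "scene" or "top" or "wrist"; returns the picture (420x560x3 uint8, blue, green, red); there is no depth.
- get_calibration(name): a dict with "K" (3x3 intrinsics, pixels), "k1" (the pictures are not rectified: a ray, as slopes to the right and down, at radius r is drawn at 1 + k1 r^2 times it, then the intrinsics apply), "R" (3x3) and "t" (3): a world point X has camera coordinates R X + t. Camera axes: x right, y down, z forward; pixel columns grow to the right and rows downward; lengths in m; the calibration is good to about 2 mm. A picture is of the moment at which its call begins: read the wrist's pose just before it. get_calibration takes no time and is no camera call; for the wrist camera it gives the pose at the moment of the call.
- hand_in(): hands the job in; it is judged then, once.
The state is a dict: "time_s": time; "joint_pos": joint angles; "qvel": joint speeds; "effort": joint torques, N m; "position": TCP position; "orientation": TCP orientation; "force": force on the tool from outside, world axes, zero at the start; "torque": the same for the moment, N m; "finger_gap": finger opening in m; "finger_force": force on a finger pad.
Only numpy, scipy, OpenCV 4.12 (cv2) and the standard library are available. Lean on these libraries where they do the work, as an engineer would, in place of code of your own. Each camera call takes 0.05 s, during which the arm holds its last target. There are 200 camera calls.

### The job

Dock the wooden garnish board for cutting: leaving its slotted corner on the peg, push the opposite corner so that the board turns in place until its edge bears on the stop screw, and hold it there a moment under a light press. Then take your hand off the board and slide the clamp jaw up against it until the board is gripped between jaw and stop, and let go. Use a gentle touch, less than about 20 N on the board, do not lift the board or drag it off the peg, and leave the other things on the counter alone.

Things in the scene. Friction and masses are not known exactly. Their poses are not given: they have to be found in the camera images.
- dock: Fixed aluminium base plate, 350 x 262 x 4 mm, with an upright steel peg (12 mm diameter, top 40 mm above the counter). Origin: at counter level under the peg's axis. Its x axis runs from the peg towards the jaw's side, its y axis towards the stop block's side; the plate covers x -65 to 285, y -96 to 166 mm. Its top is 4 mm above the counter.
- peg (a point): Point on the peg's axis, 20 mm above the counter.
- board: Loose light wood board, 110 x 150 x 15 mm, 0.14 to 0.28 kg, on the plate; slides at 1 to 3 N. Origin: underside, on the peg's axis when docked; it spans x -14 to 96, y -14 to 136 mm. At its corner (-14, -14) a slot 13.5 mm wide, open to -y, end face at y = 6.75 mm, straddles the peg and bears on it. It starts 0.42 to 0.72 rad clockwise (from above) of square with the plate.
- corner (a point): The place to push: on the board's x = 96 mm face, at its y = 125 mm, mid-thickness (11.5 mm above the counter), near the corner farthest from the slot. Pushed towards the board's -x along the arc about the peg, the board turns anticlockwise and its slot stays on the peg.
- stop_block: Fixed steel block at plate x -58 to -34, y 105 to 145 mm, 36 mm high; its pose has the plate's origin and axes. From it a rigid round-ended 12 mm stop screw, axis 13 mm above the counter at plate y 125, points to plate +x to meet the board's x = -14 face. Its tip is set by hand, anywhere from plate x -24 to -4 mm, and is not measured; -14 leaves the board square.
- jaw: Steel clamp jaw on a track along plate x, at plate y 112 mm. Origin: counter level under its contact face; axes as the plate's. Block 26 mm long (x 0 to 26), 40 wide, top 22 mm; at its back an upright tab (x 16 to 26, 34 wide, top 62 mm) to push or pinch. Slides with about 6 N friction, stays where left. Face starts at plate x 190 to 210, reaches 75; the board's edge ends at 85 to 107.
Things that resemble listed ones, but are neither listed nor needed, are in the scene too. Leave any black or red look-alike of the board alone.

How it is judged:
By the outcome, as a careful person would: the job done as asked, in the order asked, and still so for the second after the job is handed in, with the robot touching nothing.
It also fails if it takes over 70 s, if anything falls off the work surface, if the arm or the gripper's body presses on something with over 40 N, if the wrist force passes 120 N, or if a joint passes its speed limit or range.

## Working session

There is one attempt and no reset: what is moved stays moved. The work goes in short steps, Python scripts to look and compute and a shell command to move; the robot and the scene stay as the last step left them, time stands still between calls to the robot, and variables do not carry over. Pictures are saved under pics/ and viewed, at most 10 in all, crops included, and the job is handed in when it is done.

```bash
mkdir -p pics; ls; python3 - <<'E'
from plant import *
import cv2
s=sense();print(s,grip_point_offset)
for n in("scene","top"):
    cv2.imwrite(f"pics/{n}0.png",snapshot(n));print(n,get_calibration(n))
E
```

```text
pics
{'time_s': 0.0, 'joint_pos': array([-1.01041584e+00,  3.85548624e-01,  6.63437394e-03, -5.27561729e-04,
       -1.19398990e+00, -2.58647752e-01]), 'qvel': array([-9.23152119e-05, -6.70706445e-04, -2.31357632e-03,  5.30457004e-04,
        1.13674273e-04, -7.88743340e-04]), 'effort': array([ 9.12100804e-04, -3.92286801e+01,  1.88402778e+01,  4.18593898e+00,
       -4.72339714e-03, -1.14973213e-05]), 'position': array([ 0.18561631, -0.59619133,  0.23022547]), 'orientation': array([-1.50198417e-01,  9.88655281e-01,  1.06438673e-03, -1.94728642e-04]), 'force': array([ 6.20645669e-01, -1.32551966e-03,  1.11076475e-04]), 'torque': array([-0.0227646 ,  0.05626007, -0.0257656 ]), 'finger_force': 0.0, 'finger_gap': 0.08539355098474605} 0.0187
scene {'K': array([[415.45764145,   0.        , 281.05007241],
       [  0.        , 415.45764145, 219.21298674],
       [  0.        ,   0.        ,   1.        ]]), 'k1': -0.016924962650750743, 'R': array([[-0.59876716,  0.80088253, -0.00806595],
       [ 0.53017595,  0.38878896, -0.75349625],
       [-0.60032603, -0.45544518, -0.65740272]]), 't': array([ 0.14015375, -0.21457528,  1.31650566])}
top {'K': array([[498.2959705 ,   0.        , 282.56168585],
       [  0.        , 498.2959705 , 211.56958443],
       [  0.        ,   0.        ,   1.        ]]), 'k1': -0.12420222558472228, 'R': array([[-1.92632545e-04, -9.99994364e-01, -3.35190062e-03],
       [-9.96586433e-01,  4.68692435e-04, -8.25545993e-02],
       [ 8.25557050e-02,  3.32455598e-03, -9.96580906e-01]]), 't': array([0.13241002, 0.40102079, 0.96156605])}
```

View pics/top0.png

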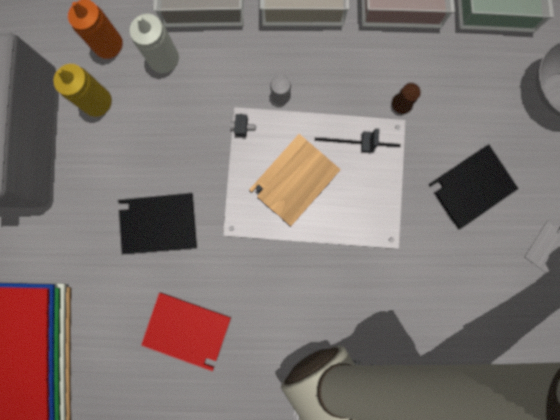

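View pics/scene0.png

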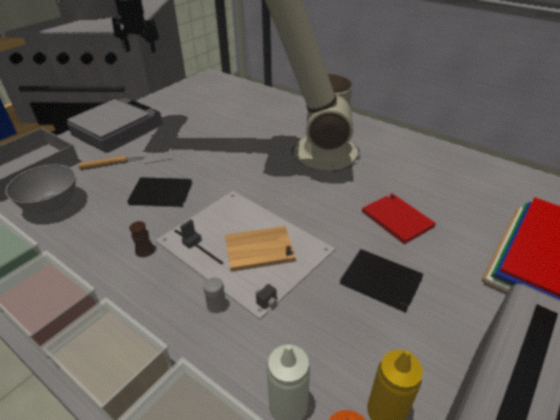

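The top view shows the plate with corners near (234,108), (405,122), (399,248) and (224,236). The stop block is at (241,125), the jaw at (370,141) and the peg at about (258,189). There are four board-like things: wooden at (297,180), black at (158,223), black at (473,187) and red at (186,331). Only the wooden one lies on the plate with its slot on the peg, so that is the board. I'll confirm it in a crop.

```bash
cat > h.py <<'E'
import numpy as np, cv2
from plant import *
def ray(c,uv):
    d=cv2.undistortPoints(np.array([[uv]],float),c["K"],np.array([c["k1"],0,0,0.]))[0,0]
    R=c["R"];return -R.T@c["t"],R.T@np.array([d[0],d[1],1])
def at(c,uv,z):
    o,d=ray(c,uv);return (o+d*(z-o[2])/d[2])
def proj(c,P):
    P=np.atleast_2d(np.array(P,float));return cv2.projectPoints(P,cv2.Rodrigues(c["R"])[0],c["t"],c["K"],np.array([c["k1"],0,0,0.]))[0][:,0]
def pl(xy,th,p):  # plate/board local -> world
    p=np.atleast_2d(p).astype(float);C,S=np.cos(th),np.sin(th)
    return np.c_[xy[0]+C*p[:,0]-S*p[:,1],xy[1]+S*p[:,0]+C*p[:,1],p[:,2]]
E
python3 - <<'E'
from h import *
im=cv2.imread("pics/top0.png");c=get_calibration("top")
# plate fit
g=cv2.cvtColor(im,cv2.COLOR_BGR2GRAY)
cr=im[95:260,210:420];cv2.imwrite("pics/crop.png",cv2.resize(cr,None,fx=3.6,fy=3.6,interpolation=cv2.INTER_CUBIC))
uv=[(234,108),(405,122),(399,248),(224,236)]
W=np.array([at(c,p,.004) for p in uv]);print(W)
print([np.linalg.norm(W[i]-W[i-1]) for i in range(4)])
E
```

```text
[[ 0.61402174  0.23127271  0.004     ]
 [ 0.58553558 -0.11773635  0.004     ]
 [ 0.32924795 -0.09945438  0.004     ]
 [ 0.35349621  0.24863046  0.004     ]]
[np.float64(0.26110312681468145), np.float64(0.35016965382753656), np.float64(0.2569388696982334), np.float64(0.34892841118915413)]
```

View pics/crop.png

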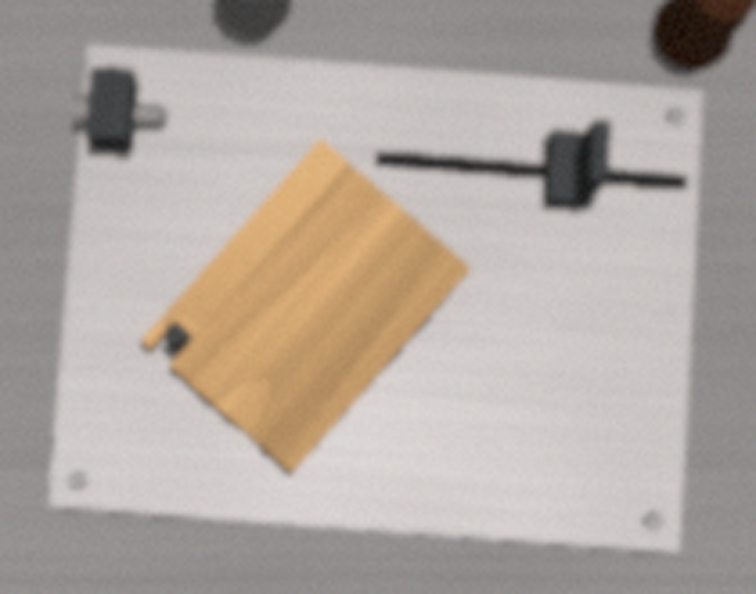

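Confirmed: the wooden board has its slot straddling the peg at crop (176,339). Its far corner is at (468,267), the jaw face at about (548,165), and the screw tip at about (165,116). Next I'll fit the poses.

```bash
cat > fit.py <<'E'
from h import *
from scipy.optimize import least_squares
c=get_calibration("top")
cr=lambda L:np.array(L,float)/3.6+[210,95]+np.array([-.36,-.36])
pc=np.array([[-65,166,4],[285,166,4],[285,-96,4],[-65,-96,4]])/1e3
bc=np.array([[-14,136,19],[96,136,19],[96,-14,19],[-14,-14,19]])/1e3
up=cr([(87,46),(704,91),(680,551),(50,507)]);ub=cr([(322,141),(468,267),(290,473),(147,348)])
def f(P,uv):
    return least_squares(lambda q:(proj(c,pl(q[:2],q[2],P))-uv).ravel(),[.44,.18,-1.6])
a=f(pc,up)
b=f(bc,ub)
E
python3 - <<'E'
from fit import *
print(a.x,a.fun.round(1));print(b.x,b.fun.round(1),a.x[2]-b.x[2])
P=a.x[:2];th=a.x[2]
inv=lambda w:(np.array([[np.cos(th),np.sin(th)],[-np.sin(th),np.cos(th)]])@(w[:2]-P))*1e3
print("board org in plate",inv(b.x[:2]))
print("peg top",inv(at(c,cr([(177,336)])[0],.040)),"tip",inv(at(c,cr([(165,117)])[0],.013)))
print("jaw face top",[inv(at(c,p,.022)) for p in cr([(548,133),(545,206)])])
for x,y,z in[(.096,.125,.0115)]:print("corner",pl(b.x[:2],b.x[2],[[x,y,z]]))
print("salt,mill",inv(at(c,(280,97),0)),inv(at(c,(400,108),0)))
E
```

```text
[ 0.44538834  0.17834012 -1.64255188] [ 0.2 -0.2 -0.2 -0.3  0.3  0.3 -0.2  0.1]
[ 0.44432401  0.17874328 -2.28087408] [-0.7 -0.2  1.1  0.4  1.2  0.7 -1.6 -1. ] 0.6383221960082508
board org in plate [-0.32581721 -1.09048974]
peg top [ 0.44877292 -0.59904872] tip [-17.3188089  125.17832537]
jaw face top [array([195.24487682, 129.31232574]), array([195.75697174,  88.13838628])]
corner [[0.47653121 0.02445881 0.0115    ]]
salt,mill [ 26.87732261 195.17172568] [274.63184768 190.90022028]
```

```bash
python3 - <<'E'
from fit import *
P=a.x[:2]; ph=b.x[2]
s=sense()
for bx in(128,107):
  w=pl(P,ph,[[bx/1e3,.122,.009]])[0];print(bx,w.round(4),"shift",(w-s["position"]).round(4))
w0=pl(P,ph,[[.107,.122,.009]])[0]
for d in range(0,44,4):print(d,((pl(P,ph+np.radians(d),[[.107,.122,.009]])[0]-w0)*1e3).round(1)[:2])
E
python3 -m handwheel '[[0.03,0.06,0,0,0,8,-1],[0.06,0.11,0,0,0,16,-1],[0.1,0.16,0,0,0,24,-1],[0.13,0.21,0,0,0,32,-1],[0.16,0.26,0,0,0,32,-1],[0.19,0.31,0,0,0,32,-1],[0.22,0.36,0,0,0,32,-1],[0.22,0.36,0,0,0,32,-1]]'
```

```text
128 [0.4545 0.0017 0.009 ] shift [ 0.2688  0.598  -0.2213]
107 [0.4681 0.0177 0.009 ] shift [ 0.2825  0.6139 -0.2213]
0 [0. 0.]
4 [11.2  2. ]
8 [22.1  4.7]
12 [32.9  8.2]
16 [43.4 12.5]
20 [53.6 17.5]
24 [63.4 23.1]
28 [72.8 29.5]
32 [81.7 36.5]
36 [90.1 44.1]
40 [98.  52.2]
time_s: 1.1
position: [0.4073, -0.2339, 0.2312]
orientation: [-0.42, 0.908, 0.0, 0.0]
force: [-1.7, -0.4, -1.0]
finger_gap: -0.0002
finger_force: 0.0
```

```bash
python3 -m handwheel '[[0.01,0.05,0,0,0,0,-1],[0.02,0.1,-0.02,0,0,0,-1],[0.03,0.15,-0.04,0,0,0,-1],[0.04,0.2,-0.07,0,0,0,-1],[0.049,0.238,-0.1,0,0,0,-1],[0.049,0.238,-0.14,0,0,0,-1],[0.049,0.238,-0.16,0,0,0,-1],[0.049,0.238,-0.16,0,0,0,-1]]'
python3 -c "from plant import *;print(sense()['position'],sense()['force'],sense()['joint_pos'])"
```

```text
time_s: 2.1
position: [0.4535, 0.0002, 0.0698]
orientation: [-0.417, 0.909, 0.0, -0.002]
force: [0.0, -0.0, 0.2]
finger_gap: -0.0
finger_force: 0.0
[4.53452724e-01 2.02101824e-04 6.98151276e-02] [ 0.04605511 -0.02338287  0.21484351] [ 3.60539546e-01  2.99550418e-01 -6.09713414e-01 -1.11101932e-04
 -6.66355293e-01 -1.07197399e+00]
```

```bash
python3 -m handwheel '[[0.001,0.001,-0.02,0,0,0,-1],[0.001,0.001,-0.04,0,0,0,-1],[0.001,0.001,-0.055,0,0,0,-1],[0.001,0.001,-0.06,0,0,0,-1],[0.001,0.001,-0.06,0,0,0,-1]]'
python3 - <<'E'
from h import *
cv2.imwrite("pics/c1.png",np.hstack([cv2.resize(snapshot("top")[95:260,210:420],(420,330)),cv2.resize(snapshot("scene")[190:320,150:345],(380,330))]))
print(sense()["position"],sense()["force"])
E
```

```text
time_s: 2.72
position: [0.4564, 0.0021, 0.0119]
orientation: [-0.417, 0.909, -0.0, 0.001]
force: [0.6, 0.1, 0.0]
finger_gap: -0.0003
finger_force: 0.0
[0.45646703 0.00228494 0.01215381] [-0.50424045 -0.78173927  0.4389809 ]
```

View pics/c1.png

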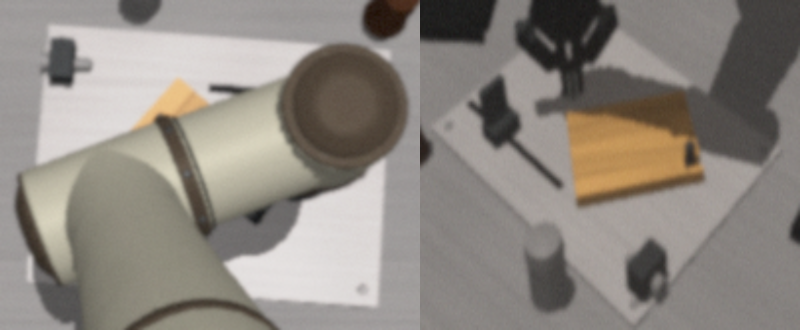

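The scene view (right half) shows the shut fingers at about (570,85), just outside the board's far corner (568,108), with the jaw and other objects clear. Now I'll close up gently.

```bash
python3 -m handwheel '[[0.003,0.004,-0.002,0,0,0,-1],[0.006,0.007,-0.002,0,0,0,-1],[0.0075,0.009,-0.002,0,0,0,-1],[0.009,0.0105,-0.002,0,0,0,-1],[0.01,0.0117,-0.002,0,0,0,-1],[0.01,0.0117,-0.002,0,0,0,-1]]'
python3 -m handwheel '[[0.001,0.0011,0,0,0,0,-1],[0.002,0.0022,0,0,0,0,-1],[0.003,0.003,0,0,0,0,-1],[0.003,0.003,0,0,0,0,-1]]'
```

```text
time_s: 3.58
position: [0.4658, 0.014, 0.0093]
orientation: [-0.417, 0.909, 0.0, -0.0]
force: [0.9, -0.3, -1.1]
finger_gap: -0.0003
finger_force: 0.0
time_s: 4.08
position: [0.4689, 0.0171, 0.0093]
orientation: [-0.417, 0.909, -0.0, 0.0]
force: [-0.1, 0.2, -0.6]
finger_gap: 0.0
finger_force: 0.0
```

```bash
python3 -m handwheel '[[0.003,0.002,0,0,0,1,-1],[0.006,0.003,0,0,0,2,-1],[0.0115,0.0035,0,0,0,4,-1],[0.017,0.005,0,0,0,6,-1],[0.0225,0.006,0,0,0,8,-1],[0.028,0.0075,0,0,0,10,-1],[0.033,0.0095,0,0,0,12,-1],[0.033,0.0095,0,0,0,12,-1]]'
python3 - <<'E'
from h import *
print(sense()["position"],sense()["force"])
cv2.imwrite("pics/c2.png",np.hstack([cv2.resize(snapshot("top")[95:260,210:420],(420,330)),cv2.resize(snapshot("scene")[190:320,150:345],(380,330))]))
E
```

```text
time_s: 5.08
position: [0.5026, 0.0269, 0.0093]
orientation: [-0.51, 0.86, -0.0, 0.001]
force: [-0.6, 0.7, -0.3]
finger_gap: -0.0001
finger_force: 0.0
[0.50262967 0.02693445 0.00934524] [-0.55099495  0.72007157 -0.30038803]
```

View pics/c2.png

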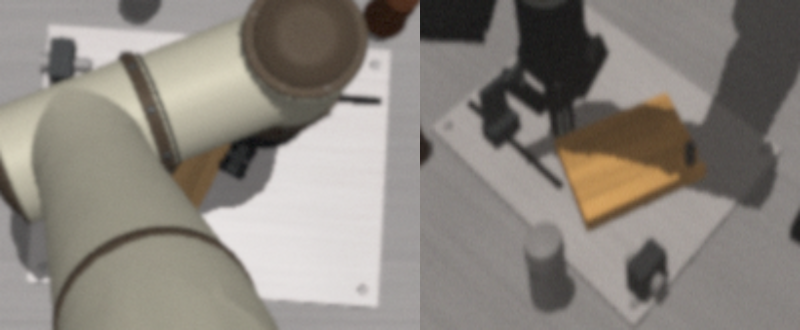

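The board is turning: its corner has followed the fingers and the slot is still on the peg. I'll continue along the arc.

```bash
python3 -m handwheel '[[0.005,0.002,0,0,0,2,-1],[0.0105,0.0045,0,0,0,4,-1],[0.0155,0.0065,0,0,0,6,-1],[0.0205,0.0095,0,0,0,8,-1],[0.0255,0.012,0,0,0,10,-1],[0.0305,0.015,0,0,0,12,-1],[0.035,0.018,0,0,0,14,-1],[0.04,0.0215,0,0,0,16,-1]]'
```

```text
time_s: 6.18
position: [0.5422, 0.0482, 0.0093]
orientation: [-0.625, 0.78, -0.0, 0.0]
force: [-0.6, -1.4, 0.6]
finger_gap: 0.0001
finger_force: 0.4
```

```bash
python3 - <<'E'
from fit import *
s=sense();q=s["orientation"];yaw=2*np.arctan2(q[1],q[0])
P=a.x[:2];d=s["position"][:2]-P
def loc(ph):
    return np.array([[np.cos(ph),np.sin(ph)],[-np.sin(ph),np.cos(ph)]])@d*1e3
ph=yaw-2*np.pi
print(s["position"],s["force"],"tool yaw wrt plate",np.degrees(ph-a.x[2]),"tcp in tool-yawed board frame",loc(ph))
for dd in(2,4,6,8,10,12):
    w=pl(P,ph+np.radians(dd),[[*(loc(ph)/1e3),0]])[0][:2]-s["position"][:2];print(dd,(w*1e3).round(1))
E
```

```text
[0.54218952 0.04822431 0.00932407] [-0.6304389  -1.41171022  0.64887785] tool yaw wrt plate -8.463914791553321 tcp in tool-yawed board frame [105.91882562 122.80795837]
2 [4.5 3.5]
4 [8.8 7.1]
6 [13.1 10.8]
8 [17.2 14.7]
10 [21.1 18.8]
12 [24.9 23. ]
```

```bash
python3 -m handwheel '[[0.0045,0.0035,0,0,0,2,-1],[0.009,0.007,0,0,0,4,-1],[0.011,0.009,0,0,0,5,-1],[0.013,0.011,0,0,0,6,-1],[0.014,0.012,0,0,0,6.5,-1],[0.015,0.013,0,0,0,7,-1]]'
python3 -m handwheel '[[0.001,0.001,0,0,0,0.5,-1],[0.002,0.002,0,0,0,1,-1],[0.002,0.002,0,0,0,1,-1]]'
```

```text
time_s: 6.92
position: [0.5569, 0.061, 0.0093]
orientation: [-0.671, 0.741, -0.0, 0.0]
force: [0.2, -1.5, -0.6]
finger_gap: 0.0001
finger_force: 0.7
time_s: 7.3
position: [0.5588, 0.0631, 0.0093]
orientation: [-0.677, 0.736, 0.0, 0.0]
force: [0.6, 0.3, 0.1]
finger_gap: -0.0
finger_force: 0.2
```

```bash
for i in 1; do python3 -m handwheel '[[0.001,0.001,0,0,0,0.5,-1],[0.001,0.001,0,0,0,0.5,-1]]'; python3 -m handwheel '[[0.001,0.001,0,0,0,0.5,-1],[0.001,0.001,0,0,0,0.5,-1]]'; python3 -m handwheel '[[0.001,0.001,0,0,0,0.5,-1],[0.001,0.001,0,0,0,0.5,-1]]'; done | grep -E 'pos|^force'
```

```text
position: [0.5598, 0.064, 0.0093]
force: [-0.7, -0.0, -0.0]
position: [0.5608, 0.065, 0.0093]
force: [-0.2, -2.8, 1.0]
position: [0.561, 0.0652, 0.0093]
force: [-0.9, -4.9, 2.9]
```

```bash
python3 -m handwheel '[[0,0,0,0,0,0,-1],[0,0,0,0,0,0,-1]]'; python3 - <<'E'
from h import *
import numpy as np
print(sense()["force"])
cv2.imwrite("pics/c3.png",np.hstack([cv2.resize(snapshot("top")[95:260,210:420],(420,330)),cv2.resize(snapshot("scene")[190:320,150:345],(380,330))]))
E
```

```text
time_s: 8.3
position: [0.561, 0.0652, 0.0093]
orientation: [-0.687, 0.727, 0.0, -0.001]
force: [-1.4, -5.2, 2.4]
finger_gap: 0.0003
finger_force: 2.6
[-1.35641839 -5.22377336  2.42622272]
```

View pics/c3.png

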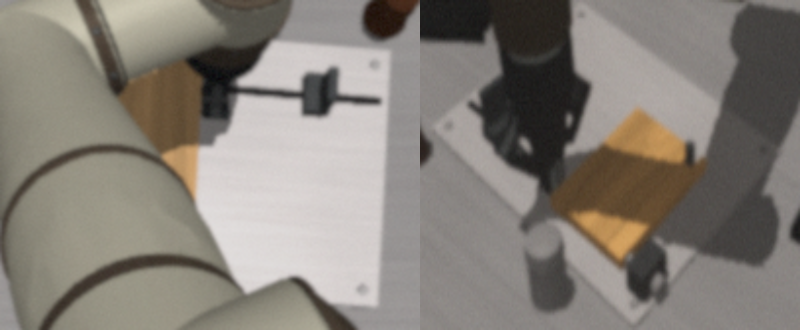

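The board's edge has reached the stop screw (right half, about (630,260)) with a steady 5 N press. I'll add a touch more, hold, then back off.

```bash
python3 -m handwheel '[[0,0.0006,0,0,0,0,-1],[0,0.0006,0,0,0,0,-1],[0,0.0006,0,0,0,0,-1],[0,0.0006,0,0,0,0,-1],[0,0.0006,0,0,0,0,-1],[0,0.0006,0,0,0,0,-1],[0,0.0006,0,0,0,0,-1],[0,0.0006,0,0,0,0,-1]]'; python3 -c "from plant import *;print(sense()['joint_pos'])"
```

```text
time_s: 9.4
position: [0.5611, 0.0654, 0.0093]
orientation: [-0.687, 0.727, 0.0, -0.001]
force: [-0.8, -7.0, 3.3]
finger_gap: -0.0002
finger_force: 3.5
[ 0.4031018   0.53980324 -0.39083911  0.00096943 -0.64239843 -0.46029926]
```

```bash
python3 -m handwheel '[[0,-0.004,0,0,0,0,-1],[-0.001,-0.015,0,0,0,0,-1],[-0.0015,-0.022,0,0,0,0,-1],[-0.0015,-0.022,0.02,0,0,0,-1],[-0.0015,-0.022,0.06,0,0,0,-1],[-0.0015,-0.022,0.11,0,0,0,-1],[-0.0015,-0.022,0.11,0,0,0,-1]]'; python3 - <<'E'
from fit import *
s=sense();w=pl(a.x[:2],a.x[2],[[.248,.112,.032]])[0];print(w,w-s["position"],s["force"])
E
```

```text
time_s: 10.28
position: [0.5633, 0.0452, 0.1239]
orientation: [-0.687, 0.726, -0.002, 0.005]
force: [-0.7, 0.2, -0.5]
finger_gap: 0.0002
finger_force: 0.0
[ 0.53932001 -0.07705143  0.032     ] [-0.02393934 -0.1222494  -0.09185837] [-0.67461804  0.18883928 -0.47036472]
```

```bash
python3 -m handwheel '[[-0.006,-0.03,0,0,0,0,-1],[-0.012,-0.06,0,0,0,0,-1],[-0.018,-0.09,0,0,0,0,-1],[-0.022,-0.121,0,0,0,0,-1],[-0.022,-0.121,-0.01,0,0,0,-1],[-0.022,-0.121,-0.01,0,0,0,-1]]'; python3 - <<'E'
from h import *
print(sense()["position"])
cv2.imwrite("pics/c4.png",np.hstack([cv2.resize(snapshot("top")[95:260,210:420],(420,330)),cv2.resize(snapshot("scene")[190:320,120:315],(380,330))]))
E
```

```text
time_s: 11.02
position: [0.5373, -0.0764, 0.1078]
orientation: [-0.687, 0.727, 0.001, -0.001]
force: [0.3, 1.0, -0.4]
finger_gap: 0.0001
finger_force: 0.0
[ 0.53732583 -0.07637473  0.10780804]
```

View pics/c4.png

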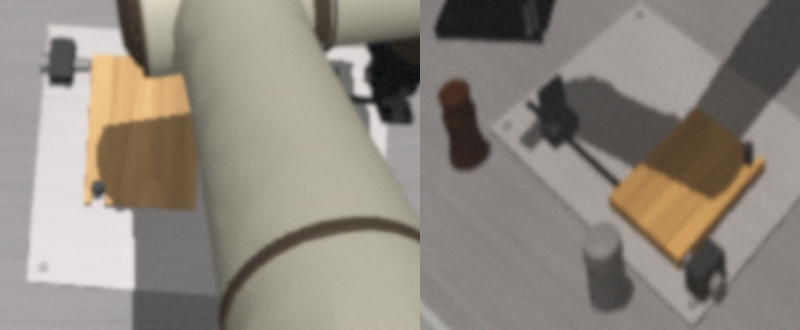

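The board is seated on the screw with its slot on the peg (left half, tip at about (90,65)). The gripper at (390,85) is beyond the jaw at (345,75). I'll lower behind the tab and push towards the board.

```bash
python3 -m handwheel '[[0.002,-0.001,-0.025,0,0,0,-1],[0.002,-0.001,-0.05,0,0,0,-1],[0.002,-0.001,-0.075,0,0,0,-1],[0.002,-0.001,-0.075,0,0,0,-1],[0.0025,0.006,-0.075,0,0,0,-1],[0.003,0.011,-0.075,0,0,0,-1],[0.003,0.011,-0.075,0,0,0,-1]]'|grep -E 'time|pos|^force'
python3 -m handwheel '[[0,0.002,0,0,0,0,-1],[0,0.004,0,0,0,0,-1],[0.0005,0.006,0,0,0,0,-1],[0.0005,0.008,0,0,0,0,-1],[0.0005,0.008,0,0,0,0,-1]]'|grep -E 'time|pos|^force'
```

```text
time_s: 12.0
position: [0.542, -0.0647, 0.0353]
force: [-0.1, 0.1, -0.2]
time_s: 12.62
position: [0.5418, -0.0585, 0.0348]
force: [-0.0, -4.7, 2.3]
```

```bash
python3 -m handwheel '[[0.0005,0.006,0,0,0,0,-1],[0.001,0.014,0,0,0,0,-1],[0.0015,0.022,0,0,0,0,-1],[0.002,0.030,0,0,0,0,-1],[0.0025,0.038,0,0,0,0,-1],[0.003,0.046,0,0,0,0,-1],[0.004,0.054,0,0,0,0,-1],[0.0045,0.062,0,0,0,0,-1]]'|grep -E 'time|pos|^force'
python3 -m handwheel '[[0.0005,0.006,0,0,0,0,-1],[0.001,0.012,0,0,0,0,-1],[0.0015,0.017,0,0,0,0,-1],[0.0015,0.022,0,0,0,0,-1],[0.0015,0.025,0,0,0,0,-1],[0.0015,0.025,0,0,0,0,-1]]'|grep -E 'time|pos|^force'
python3 - <<'E'
from fit import *
print(sense()["position"])
P=a.x[:2];th=a.x[2];d=sense()["position"][:2]-P
print("tcp plate",(np.array([[np.cos(th),np.sin(th)],[-np.sin(th),np.cos(th)]])@d*1e3))
cv2.imwrite("pics/c5.png",np.hstack([cv2.resize(snapshot("top")[95:260,210:420],(420,330)),cv2.resize(snapshot("scene")[190:320,150:345],(380,330))]))
E
```

```text
time_s: 13.62
position: [0.5463, 0.0035, 0.0348]
force: [1.9, -6.5, 1.4]
time_s: 14.38
position: [0.5482, 0.0288, 0.0348]
force: [1.0, -5.0, 1.6]
[0.5482128  0.02882321 0.03481721]
tcp plate [141.76025605 113.27932902]
```

View pics/c5.png

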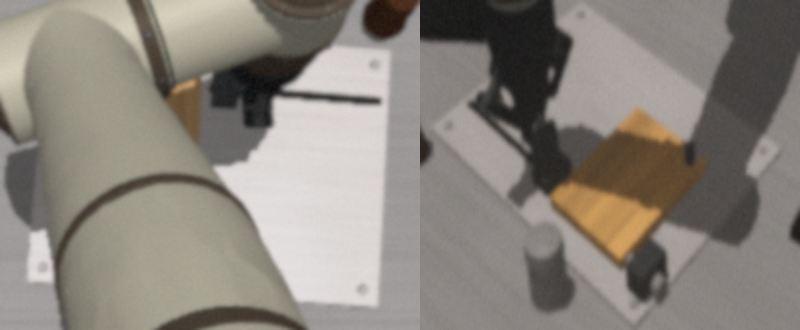

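The jaw is close to the board's edge (right half, (550,185)), with about 10 mm left by calculation. I'll go slowly from here.

```bash
python3 -m handwheel '[[0,0.002,0,0,0,0,-1],[0.0005,0.004,0,0,0,0,-1],[0.0005,0.006,0,0,0,0,-1],[0.0005,0.006,0,0,0,0,-1]]'|grep -E 'time|pos|^force'
for i in 1; do python3 -m handwheel '[[0,0.001,0,0,0,0,-1],[0,0.001,0,0,0,0,-1]]'; python3 -m handwheel '[[0,0.001,0,0,0,0,-1],[0,0.001,0,0,0,0,-1]]'; done|grep -E 'pos|^force'
```

```text
time_s: 14.98
position: [0.5486, 0.0348, 0.0348]
force: [0.7, -5.2, 2.6]
position: [0.5487, 0.0358, 0.0348]
force: [1.4, -6.1, 2.3]
position: [0.5488, 0.0367, 0.0348]
force: [0.6, -6.7, 2.1]
```

```bash
for i in 1; do python3 -m handwheel '[[0,0.001,0,0,0,0,-1],[0,0.001,0,0,0,0,-1]]'; python3 -m handwheel '[[0,0.001,0,0,0,0,-1],[0,0.001,0,0,0,0,-1]]';  python3 -m handwheel '[[0,0.001,0,0,0,0,-1],[0,0.001,0,0,0,0,-1]]'; done|grep -E 'pos|^force'
```

```text
position: [0.5489, 0.0377, 0.0348]
force: [1.2, -5.6, 2.4]
position: [0.5489, 0.0388, 0.0348]
force: [2.7, -5.0, 2.5]
position: [0.5489, 0.0394, 0.0348]
force: [3.0, -6.6, 1.8]
```

```bash
python3 -m handwheel '[[0,0.001,0,0,0,0,-1],[0,0.001,0,0,0,0,-1]]'|grep -E 'pos|^force'
```

```text
position: [0.5489, 0.0397, 0.0348]
force: [3.6, -11.1, 2.4]
```

```bash
python3 -m handwheel '[[0,0.0005,0,0,0,0,-1],[0,0.0005,0,0,0,0,-1],[0,0.0005,0,0,0,0,-1]]'|grep -E 'pos|^force'
```

```text
position: [0.5489, 0.0398, 0.0349]
force: [4.0, -12.4, 1.5]
```

```bash
python3 -m handwheel '[[0,0.0005,0,0,0,0,-1],[0,0.001,0,0,0,0,-1],[0,0.001,0,0,0,0,-1],[0,0.001,0,0,0,0,-1]]'|grep -E 'pos|^force'
```

```text
position: [0.5489, 0.04, 0.0349]
force: [4.6, -16.3, 2.1]
```

Stiff contact: about 10 N on the board after the jaw's friction. I'll back off, rise clear and check.

```bash
python3 -m handwheel '[[0,-0.003,0,0,0,0,-1],[-0.001,-0.012,0,0,0,0,-1],[-0.002,-0.025,0,0,0,0,-1],[-0.002,-0.025,0.03,0,0,0,-1],[-0.002,-0.025,0.08,0,0,0,-1],[-0.002,-0.025,0.13,0,0,0,-1]]'|grep -E 'pos|^force'
python3 -m handwheel '[[-0.05,-0.05,0.02,0,0,0,-1],[-0.08,-0.1,0.02,0,0,0,-1],[-0.1,-0.15,0.02,0,0,0,-1],[-0.1,-0.2,0.02,0,0,0,-1],[-0.1,-0.25,0.02,0,0,0,-1],[-0.1,-0.3,0.02,0,0,0,-1],[-0.1,-0.3,0.02,0,0,0,-1],[-0.1,-0.3,0.02,0,0,0,-1]]'|grep -E 'time|pos|^force'
python3 - <<'E'
from h import *
cv2.imwrite("pics/c6.png",np.hstack([cv2.resize(snapshot("top")[95:260,210:420],(420,330),interpolation=2),cv2.resize(snapshot("scene")[190:320,150:345],(380,330),interpolation=2)]))
E
```

```text
position: [0.5457, 0.0176, 0.1654]
force: [0.1, 0.6, 0.7]
time_s: 19.1
position: [0.4456, -0.2818, 0.1839]
force: [-0.4, 0.8, -0.3]
```

View pics/c6.png

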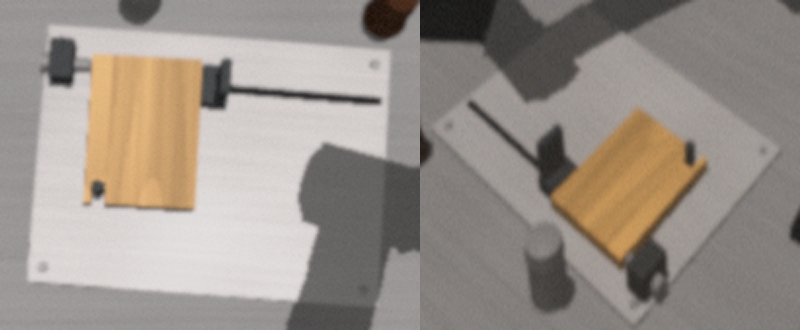

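The board is on the peg at (97,188), bearing on the screw at (91,65) and gripped by the jaw at (205,85). The robot is clear and nothing else has moved.

```bash
python3 -c "from plant import *;print(hand_in())"
```

```text
the job is handed in; nothing more can be done
None
```

The board is docked and the job handed in at about 19 s: slot still on the peg, edge on the stop screw after a hold at about 7 N, jaw pushed up to grip it (about 10 N on the board), and the arm clear of everything.

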